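# Close the leatherworker's tool chest: break the lid stay and let the lid down

### The job

The lid of the plywood tool chest is propped open by a folding steel stay that has locked straight. Push the stay's knuckle in past straight to break the lock, without forcing the stay, then take the lid by its bar handle, let it down gently until it is fully shut, and let go. Do not let the lid drop at any point, and leave the mallet, jar and tool cup where they stand.

Things in the scene. Friction and masses are not known exactly. Their poses are not given: they have to be found in the camera images.
- chest: Plywood tool chest fixed to the bench: 225 mm front to back (x), 260 mm wide (y), 85 mm high without its lid. Origin under its middle, z up, its front (handle side) faces its own -x, which is roughly the robot's right. The lid is a cap 225 x 260 x 35 mm, its lower rim at hinge height when shut.
- lid_hinge (a point): Middle of the lid's hinge axis, on the chest's back top edge (x +112.5, y 0, z 85 mm in the chest's frame). It has the chest's axes: -x to the front, y along the hinge axis, z up.
- lid (a joint): Lid angle, rad: 0 shut, 1.047 (60 degrees) propped on the locked stay; then it cannot be pressed down. Once broken, the stay's stiff knuckle still carries the lid above about 0.8 rad; lower down, from somewhere below 0.7 depending on its weight (0.7 to 1.0 kg), the lid drops by itself and slams if not held up. Faster than 1 rad/s counts as dropped.
- lid_handle (a point): Centre of the lid's bar handle: steel bar 12 mm diameter, 120 mm long, parallel to the hinge axis, 39 mm clear in front of the lid's front on two legs 53 mm either side. At lid angle a it is 270 cos a - 17.5 sin a mm in front of and 270 sin a + 17.5 cos a mm above the hinge axis. The bar may turn between the fingers. Lid shut: open them only a little, or they hit the lid's front.
- knuckle (a point): Centre of the thumb boss at the stay's knuckle: steel, 22 mm diameter, 30 mm long along y, 90.5 mm to the chest's -y side of its middle. At the start 113 mm in front of and 80 mm above the hinge axis, straight below the lid's free edge: reach it from the chest's front, tool leaning 30 to 45 degrees (pointing down and to the hinge). It breaks pushed 0.73 to the back, 0.68 down, about 6 N.
- stay_lower: Lower bar of the stay, inside the chest's -y side: flat steel 18 x 4 mm, 122 mm from pivot to knuckle (upper bar: 75 mm from knuckle to lid). Origin on its pivot at the chest wall, 190 mm in front of and 15 mm below the hinge axis; x runs along the bar to the knuckle. The stay bends if pressed or squeezed with more than 60 N.
- stay_knuckle (a joint): Angle of the stay's knuckle, rad: 2.955 locked against its stop past straight (start), 2.785 bars in line, less: lock broken, 0 folded up with the lid shut. From the start the boss passes straight after 8 mm of push; 25 to 30 mm in all brings it to about 2.3, safely broken, with the lid still up at about 1.0 rad.
- mallet: Bystander: mallet lying in front of the chest, 240 mm long, head 106 mm; origin under its handle, 65 mm from the middle of the head.
- jar: Bystander: glue jar, 68 mm diameter, 85 mm high, behind the chest; origin at its foot.
- toolcup: Bystander: perforated white tool cup, 72 mm diameter, 95 mm high with tool handles up to 170 mm, behind the chest; origin at its foot.

How it is judged:
By the outcome, as a careful person would: the job done as asked, in the order asked, and still so for the second after the job is handed in, with the robot touching nothing.
It also fails if it takes over 58 s, if anything falls off the work surface, if the arm or the gripper's body presses on something with over 40 N, if the wrist force passes 120 N, or if a joint passes its speed limit or range.

### The arm

A 7-joint arm with a two-finger parallel gripper is mounted at the origin on the work surface. World frame = base frame: x ahead of the robot, y to its left, z up, the work surface at z = 0. Lengths are in m, angles in rad, forces in N, time in s.
With the tool pointing down it reaches from about 0.425 to 0.925 m from the base axis. Payload 6.8 kg.
Tool frame: the origin (TCP) lies at the very end of the fingers, on their centre line; the grasp point (between the pads) lies 19 mm behind it (r.tcp_to_grasp is the distance from the TCP to the grasp point, in m); z points along the fingers, y is the line along which they close (so a half turn about z gives the same grasp; the last joint's range is limited). The gripper opens to 85 mm and grips with 20 to 120 N. Pads are 22 mm wide; open, the fingers measure 114 mm over their backs; the gripper's body (76 mm by 85 mm) begins 54 mm behind the grasp point. The pads swing forward as they close: fully open they stand 13 mm farther back than shut.
Start: joints at [1.022, 0.477, 0.022, 1.555, -0.011, 1.109, -0.083], TCP at [0.288, -0.61, 0.231] pointing down, gripper open.
Joint ranges: [-2.96, 2.96], [-0.34, 2.1], [-1.41, 1.46], [0.24, 2.44], [-1.37, 4.51], [0.17, 1.92], [-2.96, 2.96]. Speed limits (rad/s): [2.39, 2.39, 3.14, 3.14, 3.14, 3.14, 3.14].

### API

Orientations are given as a rotation vector (axis times angle).
In Python, from bench import r gives the robot as it stands.
- The arm moves only by the tool step_arm, never from a script. Its argument "moves" is a list of rows, each a list of 7 numbers: the shift along the tool's x, y, z in mm, then the turn, a rotation vector about the tool's x, y, z in rad, then the finger opening in mm, from 0 to 85.4. A call has 1 to 8 rows; each row is the pose to reach, as a shift and turn from the pose commanded when the call began, along the tool's axes at that moment; what a row does not reach only later rows make up. A row lasts 1/10 s, in which the tool goes at most 50 mm and 8.59 degrees, less where a joint would pass 70% of its speed; a pose out of reach is approached as far as the arm can. A call with a gripper value outside its range is refused whole. The fingers move at their own pace and stop on an object; "grip_force" is the grip in N (left out, the last holds). Time passes only in rows, so rows that repeat a pose let the fingers close. It gives the time, the measured TCP pose, the force, the opening and the grip force at its end, in the units of the state.
- r.get_obs(): the state, without advancing time (a new reading comes with each control period).
- r.grab_frame(name): name is "scene" or "top" or "wrist"; returns a dict with "image" (420x560x3 uint8, red, green, blue), "depth" (420x560 float32, m along the optical axis (not along the pixel's ray), 0 where there is no reading), "mtx" (3x3 intrinsics, pixels), "rvec" (rotation vector, rad) and "tvec" (3), from world to camera coordinates, as OpenCV has them. Camera axes: x right, y down, z forward; pixel columns grow to the right and rows downward; lengths in m; the calibration is good to about 2 mm. A picture is of the moment at which its call begins.
- r.hand_in(): hands the job in; it is judged then, once.
The state is a dict: "clock": time; "joints": joint angles; "qvel": joint speeds; "tau": joint torques, N m; "tcp_pos": TCP position; "orientation": TCP orientation; "contact_force": force on the tool from outside, world axes, zero at the start; "moment": the same for the moment, N m; "grip_width": finger opening in m; "gripper_force": force on a finger pad.
Only numpy, scipy, OpenCV 4.12 (cv2) and the standard library are available. Lean on these libraries where they do the work, as an engineer would, in place of code of your own. Each camera call takes 0.05 s, during which the arm holds its last target. There are 200 camera calls.

## Working session

There is one attempt and no reset: what is moved stays moved. The work goes in short steps, Python scripts to look and compute and a tool call to move; the robot and the scene stay as the last step left them, time stands still between calls to the robot, and variables do not carry over. Pictures are saved under pics/ and viewed, at most 10 in all, crops included, and the job is handed in when it is done.

Besides the shell and the picture viewer there is one more tool, called after ">>>" by a JSON object that holds its "api" and its "payload", one argument or row to a line. step_arm: Moves the arm, as the interface text tells. Its arguments: {"type":"object","properties":{"moves":{"type":"array","items":{"type":"array","items":{"type":"number"}}},"grip_force":{"type":"number"}},"required":["moves"]}

```bash
mkdir -p pics; cat > h.py <<'E'
import numpy as np,cv2
from scipy.spatial.transform import Rotation as R
from bench import r
def pts(f):
    d=f["depth"];K=f["mtx"];v,u=np.mgrid[:d.shape[0],:d.shape[1]]
    P=np.stack([(u-K[0,2])/K[0,0]*d,(v-K[1,2])/K[1,1]*d,d],-1)
    M=cv2.Rodrigues(np.array(f["rvec"],float))[0]
    W=(P-np.array(f["tvec"]).reshape(3))@M
    W[d==0]=np.nan
    return W
E
python3 - <<'E'
from h import *
o=r.get_obs();print({k:np.round(v,3) for k,v in o.items()})
a=[]
for n in("scene","top"):
    f=r.grab_frame(n);np.savez(n+".npz",**f);cv2.imwrite(f"pics/{n}0.png",f["image"][:,:,::-1])
    print(n,np.round(f["mtx"],1).tolist(),f["rvec"],f["tvec"])
E
```

```text
{'clock': np.float64(0.0), 'joints': array([ 1.022,  0.478,  0.022,  1.556, -0.011,  1.109, -0.083]), 'qvel': array([ 0.   ,  0.   , -0.001, -0.001, -0.   , -0.001,  0.   ]), 'tau': array([ 0.0000e+00, -5.9645e+01,  1.6080e+00, -2.8119e+01,  1.2000e-02,
        9.0000e-03,  0.0000e+00]), 'tcp_pos': array([ 0.288, -0.61 ,  0.23 ]), 'orientation': array([-3.064e+00, -6.860e-01,  1.000e-03]), 'contact_force': array([ 0.952, -0.238, -0.168]), 'moment': array([-0.064, -0.028, -0.002]), 'gripper_force': np.float64(0.0), 'grip_width': np.float64(0.086)}
scene [[400.0, 0.0, 277.5], [0.0, 400.0, 211.2], [0.0, 0.0, 1.0]] [ 2.20639643  1.78120692 -0.34596021] [-0.19967805 -0.47021898  1.0337657 ]
top [[387.8, 0.0, 278.9], [0.0, 387.8, 210.0], [0.0, 0.0, 1.0]] [ 2.16500735 -2.13133423  0.12586918] [0.04467634 0.56233223 0.74009426]
```

View pics/scene0.png

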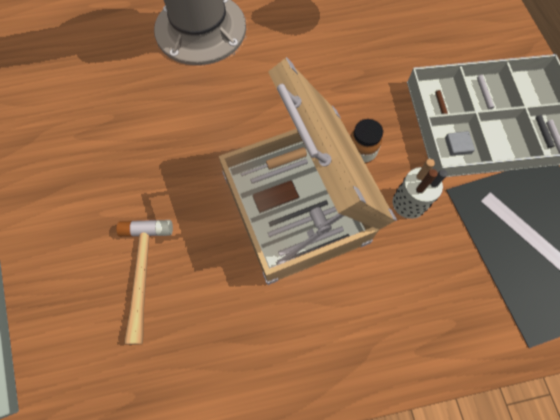

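View pics/top0.png

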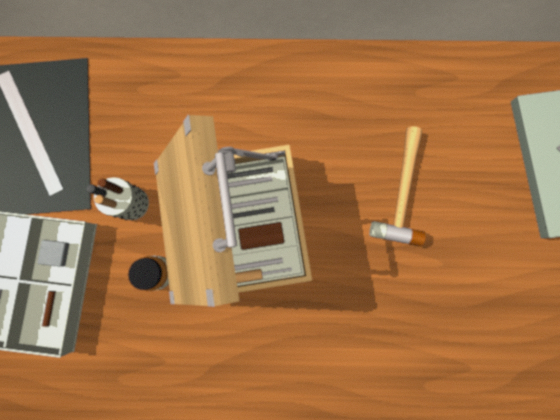

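Scene: the chest is in the middle with its lid open; the bar handle runs (280,88)-(325,158) and the mallet is at left (140,230). Top: the chest's front rim has corners about (290,147) and (311,279), the bar handle runs (222,155)-(231,245), and the stay is at the far side (228,158)-(285,158).

```bash
python3 - <<'E'
from h import *
fs={n:dict(np.load(n+".npz")) for n in("scene","top")}
W={n:pts(f) for n,f in fs.items()}
rim=[]
for n in W:
    w=W[n];m=(abs(w[...,2]-.085)<.005)
    m=m.astype(np.uint8);k,l,s,c=cv2.connectedComponentsWithStats(m)
    for i in range(1,k):
        if s[i,4]>60: 
            p=w[l==i];print(n,s[i],np.round(np.nanmean(p,0),3))
# front edge from top: points with z~.085 in u 280..315
w=W["top"]
m=np.zeros(w.shape[:2],bool);m[140:295,255:318]=1
m&=abs(w[...,2]-.085)<.006
p=w[m][:,:2].astype(np.float32)
rect=cv2.minAreaRect(p*1000);print(rect,cv2.boxPoints(rect))
for u,v in((290,147),(311,279)): print(u,v,w[v-2:v+3,u-3:u+2].reshape(-1,3)[::6].round(3).tolist())
# handle: 
for n,a,b in(("top",(222,158),(231,243)),("scene",(282,92),(322,154))):
    for t in np.linspace(0,1,7):
        u,v=np.round(np.array(a)*(1-t)+np.array(b)*t).astype(int);
        q=W[n][v-2:v+3,u-4:u+5].reshape(-1,3);print(n,u,v,q[np.nanargmax(q[:,2])].round(3))
# mallet top
for n,u,v in(("top",398,235),("top",408,170),("top",413,130),("top",147,272),("top",113,197),("top",228,158),("top",255,154)):print(u,v,W[n][v,u].round(3))
E
```

```text
scene [167   2  56  24 195] [0.056 0.002 0.085]
scene [354 119  30  26 593] [0.437 0.301 0.085]
scene [ 219  129  160  147 1704] [0.566 0.083 0.085]
scene [403 180  31  25  89] [0.595 0.343 0.085]
top [ 237  145   75  148 1212] [0.529 0.04  0.085]
top [113 182  22  35  84] [0.565 0.338 0.085]
top [128 258  32  33 829] [0.433 0.301 0.085]
((545.3309936523438, 65.2736587524414), (260.83575439453125, 104.10957336425781), 9.961671829223633) [[407.8744    93.98275 ]
 [425.88428   -8.557238]
 [682.7876    36.564568]
 [664.7777   139.10455 ]]
290 147 [[0.708, 0.039, -0.002], [0.68, 0.037, 0.083], [0.703, 0.035, 0.0], [0.701, 0.032, -0.001], [0.699, 0.03, -0.003]]
311 279 [[0.432, -0.003, 0.082], [0.43, -0.004, 0.085], [0.429, -0.006, 0.084], [0.427, -0.008, 0.085], [0.421, -0.016, 0.002]]
top 222 158 [0.588 0.125 0.335]
top 224 172 [0.568 0.124 0.334]
top 225 186 [0.55  0.119 0.335]
top 226 200 [0.537 0.117 0.334]
top 228 215 [0.514 0.114 0.334]
top 230 229 [0.496 0.107 0.335]
top 231 243 [0.479 0.109 0.335]
scene 282 92 [0.495 0.112 0.335]
scene 289 102 [0.513 0.113 0.336]
scene 295 113 [0.529 0.114 0.335]
scene 302 123 [0.551 0.12  0.335]
scene 309 133 [0.562 0.124 0.335]
scene 315 144 [0.585 0.126 0.334]
scene 322 154 [0.595 0.133 0.331]
398 235 [ 0.516 -0.185  0.03 ]
408 170 [ 0.649 -0.209  0.027]
413 130 [ 0.733 -0.221  0.031]
147 272 [0.436 0.295 0.085]
113 197 [0.574 0.364 0.094]
228 158 [0.63  0.138 0.177]
255 154 [0.652 0.097 0.124]
```

Depth gives clean geometry and the handle prediction matches what I measured. I'll write a planner that prints moves in tool axes.

```bash
cat >> h.py <<'E'
th=np.radians(9.96);E=np.array([-np.sin(th),np.cos(th),0]);S=np.array([np.cos(th),np.sin(th),0]);Z=np.array([0,0,1.])
H=np.array([.5154,.2356,.085])
def at(fwd,up,side=0): return H-E*fwd/1000+Z*up/1000+S*side/1000
def ori(lean):
    z=np.sin(lean)*E-np.cos(lean)*Z
    return R.from_matrix(np.stack([S,np.cross(z,S),z],1))
def handle(a): return at(270*np.cos(a)-17.5*np.sin(a),270*np.sin(a)+17.5*np.cos(a))
def plan(p,lean,o=None):
    o=o or r.get_obs();q=R.from_rotvec(o["orientation"]);t=ori(lean)
    return np.r_[q.inv().apply(p-o["tcp_pos"])*1000,(q.inv()*t).as_rotvec()]
def show(): 
    o=r.get_obs();d=o["tcp_pos"]-H
    print("t",round(float(o["clock"]),2),"fwd/up/side",np.round([-d@E*1000,d[2]*1000,d@S*1000],1),"z",R.from_rotvec(o["orientation"]).as_matrix()[:,2].round(3),"F",np.round(o["contact_force"],1),"w",o["grip_width"],"j",np.round(o["joints"],2))
E
python3 - <<'E'
from h import *
L=.75;z=ori(L).as_matrix()[:,2]
B=at(113,80,90.5);print(B,z)
print(plan(at(190,170,90.5),L).round(3)); print(plan(B-.06*z,L).round(3))
E
```

```text
[0.6240806  0.13995599 0.165     ] [-0.11789666  0.67136561 -0.73168887]
[ 6.03847e+02 -4.60545e+02 -2.38940e+01  7.44000e-01  1.00000e-01
  2.54000e-01]
[ 6.13378e+02 -4.95293e+02  2.22590e+01  7.44000e-01  1.00000e-01
  2.54000e-01]
```

>>> {"api": "step_arm", "payload": {
  "moves": [
    [50, -38, -2, 0.06, 0.01, 0.02, 0],
    [100, -76, -4, 0.14, 0.02, 0.05, 0],
    [150, -114, -6, 0.23, 0.03, 0.08, 0],
    [190, -145, -8, 0.32, 0.04, 0.11, 0],
    [230, -175, -9, 0.41, 0.055, 0.14, 0],
    [270, -206, -11, 0.5, 0.07, 0.17, 0],
    [310, -236, -12, 0.59, 0.08, 0.2, 0],
    [350, -267, -14, 0.68, 0.09, 0.23, 0]
  ],
  "grip_force": 30
}}

```text
clock: 0.9
tcp_pos: [0.4729, -0.254, 0.2439]
orientation: [-2.443, -0.245, 0.079]
contact_force: [0.7, -0.2, -0.1]
grip_width: -0.0001
gripper_force: 0.0
```

```bash
python3 - <<'E'
from h import *
show();print(plan(at(190,170,90.5),.75).round(3))
E
```

```text
t 0.9 fwd/up/side [ 474.8  158.9 -126.5] z [-0.12   0.624 -0.773] F [ 0.7 -0.2 -0.1] w -0.0001061341911187951 j [ 0.72  0.56 -0.12  1.57 -0.4   1.54 -0.65]
[ 2.23715e+02 -2.22142e+02  1.70114e+02  6.20000e-02  1.10000e-02
  2.20000e-02]
```

>>> {"api": "step_arm", "payload": {
  "moves": [
    [28, -28, 21, 0.01, 0, 0, 0],
    [56, -56, 43, 0.02, 0, 0, 0],
    [84, -84, 64, 0.04, 0.01, 0.01, 0],
    [112, -111, 85, 0.06, 0.01, 0.02, 0],
    [140, -139, 106, 0.06, 0.01, 0.02, 0],
    [168, -167, 128, 0.06, 0.01, 0.02, 0],
    [196, -195, 149, 0.06, 0.01, 0.02, 0],
    [224, -222, 170, 0.06, 0.01, 0.02, 0]
  ]
}}

```text
clock: 1.7
tcp_pos: [0.6369, 0.0642, 0.2539]
orientation: [-2.389, -0.212, 0.081]
contact_force: [0.3, -1.1, -0.6]
grip_width: 0.0
gripper_force: 0.0
```

```bash
python3 - <<'E'
from h import *
show();L=.75;print(plan(at(113,80,90.5)-.04*ori(L).as_matrix()[:,2],L).round(3))
f=r.grab_frame("top");cv2.imwrite("pics/top1.png",f["image"][:,:,::-1])
E
```

```text
t 1.7 fwd/up/side [189.8 168.9  90. ] z [-0.118  0.667 -0.735] F [ 0.3 -1.1 -0.6] w 2.0558726967359535e-05 j [ 0.32  0.58 -0.27  1.55 -0.59  1.3  -1.07]
[5.4300e-01 3.9940e+00 7.7453e+01 6.0000e-03 1.0000e-03 3.0000e-03]
```

View pics/top1.png

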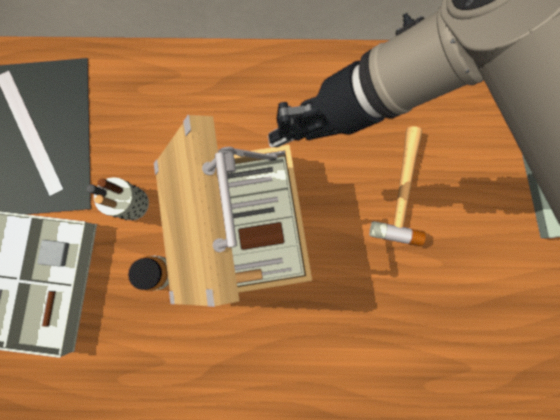

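The fingertips are at about (275,140), pointing at the boss at (228,158), and nothing is touched. Next I'll approach.

>>> {"api": "step_arm", "payload": {
  "moves": [
    [0, 2, 20, 0.006, 0, 0, 0],
    [0, 4, 40, 0.006, 0, 0, 0],
    [0, 4, 60, 0.006, 0, 0, 0],
    [0, 4, 78, 0.006, 0, 0, 0],
    [0, 4, 88, 0.006, 0, 0, 0],
    [0, 4, 96, 0.006, 0, 0, 0],
    [0, 4, 100, 0.006, 0, 0, 0],
    [0, 4, 103, 0.006, 0, 0, 0]
  ]
}}

```text
clock: 2.55
tcp_pos: [0.6252, 0.1281, 0.1758]
orientation: [-2.384, -0.212, 0.08]
contact_force: [-0.0, -1.3, -0.4]
grip_width: 0.0
gripper_force: 0.0
```

```bash
python3 - <<'E'
from h import *
show()
f=r.grab_frame("wrist");cv2.imwrite("pics/w1.png",f["image"][:,:,::-1])
E
```

```text
t 2.55 fwd/up/side [124.9  90.8  89.6] z [-0.118  0.671 -0.732] F [-0.  -1.3 -0.4] w 3.569680238798727e-05 j [ 0.26  0.64 -0.31  1.66 -0.63  1.1  -1.04]
```

View pics/w1.png

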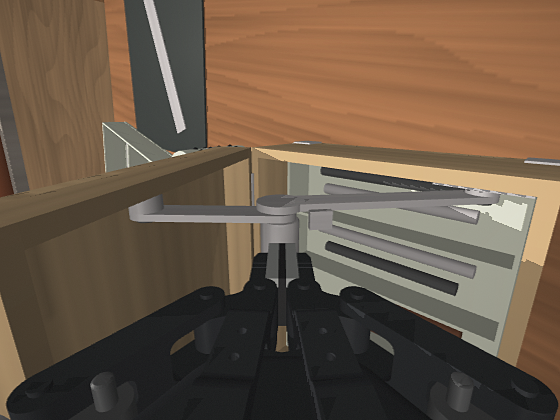

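The wrist view shows the closed fingertips centred on the boss at (280,235). Push slowly.

>>> {"api": "step_arm", "payload": {
  "moves": [
    [0, 0, 3, 0, 0, 0, 0],
    [0, 0, 5, 0, 0, 0, 0],
    [0, 0, 7, 0, 0, 0, 0],
    [0, 0, 9, 0, 0, 0, 0],
    [0, 0, 11, 0, 0, 0, 0],
    [0, 0, 13, 0, 0, 0, 0],
    [0, 0, 15, 0, 0, 0, 0],
    [0, 0, 17, 0, 0, 0, 0]
  ]
}}

```text
clock: 3.4
tcp_pos: [0.6232, 0.1404, 0.1648]
orientation: [-2.382, -0.213, 0.08]
contact_force: [-1.4, -1.5, 6.9]
grip_width: -0.0
gripper_force: 2.8
```

>>> {"api": "step_arm", "payload": {
  "moves": [
    [0, 0, 2, 0, 0, 0, 0],
    [0, 0, 4, 0, 0, 0, 0],
    [0, 0, 6, 0, 0, 0, 0],
    [0, 0, 8, 0, 0, 0, 0],
    [0, 0, 10, 0, 0, 0, 0],
    [0, 0, 12, 0, 0, 0, 0],
    [0, 0, 14, 0, 0, 0, 0],
    [0, 0, 16, 0, 0, 0, 0]
  ]
}}

```text
clock: 4.2
tcp_pos: [0.6216, 0.1513, 0.1532]
orientation: [-2.382, -0.213, 0.079]
contact_force: [-0.6, -1.3, 6.5]
grip_width: 0.0002
gripper_force: 2.5
```

```bash
python3 - <<'E'
from h import *
show()
f=r.grab_frame("wrist");cv2.imwrite("pics/w2.png",f["image"][:,:,::-1])
W=pts(r.grab_frame("scene"));v,u=123,302
for u,v in((295,113),(302,123),(309,133)):
    q=W[v-4:v+5,u-5:u+6].reshape(-1,3);q=q[np.nanargmax(q[:,2])];d=q-H;print(-d@E,d[2],d@S)
E
```

```text
t 4.2 fwd/up/side [101.4  68.2  90. ] z [-0.118  0.673 -0.73 ] F [-0.6 -1.3  6.5] w 0.00017704398701297368 j [ 0.23  0.66 -0.32  1.69 -0.65  1.04 -1.03]
0.12561127271999878 0.24621770900958972 -0.006832749432443497
0.12375679279195519 0.2443611269130822 0.013224774165072548
0.09360724188605833 0.20954396176476103 0.008187556399362804
```

View pics/w2.png

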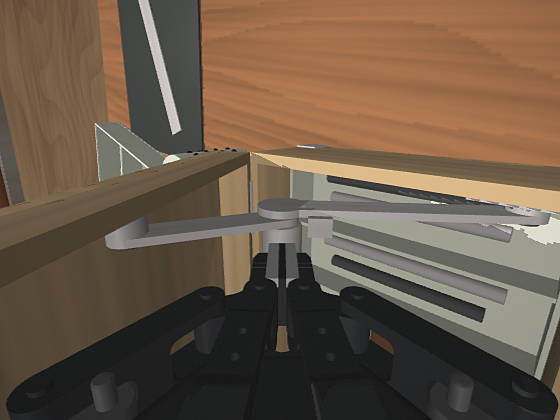

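The boss at (280,215) is pushed in and the bars are visibly bent the other way, after about 27 mm of travel. I'll add 3 mm, then back off along the tool.

>>> {"api": "step_arm", "payload": {
  "moves": [
    [0, 0, 2, 0, 0, 0, 0],
    [0, 0, 4, 0, 0, 0, 0],
    [0, 0, 4, 0, 0, 0, 0],
    [0, 0, -5, 0, 0, 0, 0],
    [0, 0, -25, 0, 0, 0, 0],
    [0, 0, -50, 0, 0, 0, 0],
    [0, 0, -85, 0, 0, 0, 0],
    [0, 0, -125, 0, 0, 0, 0]
  ]
}}

```text
clock: 5.1
tcp_pos: [0.6349, 0.0657, 0.2432]
orientation: [-2.383, -0.213, 0.084]
contact_force: [1.1, 0.5, 0.1]
grip_width: -0.0
gripper_force: 0.0
```

```bash
python3 - <<'E'
from h import *
show()
W=pts(r.grab_frame("top"))
m=np.zeros(W.shape[:2],bool);m[150:250,205:250]=1
d=W-H;f=-(d@E)*1000;u=d[...,2]*1000;s=(d@S)*1000
# bar: points on top within middle of bar
k=m&(abs(s)<40)&(u>215)&(f>105);print(k.sum(),f[k].min(),f[k].max(),np.median(f[k]),u[k].max())
print([(round(a,2),(handle(a)-H).round(4)) for a in(1.05,1.0,.95)])
for L in(.4,):
    z=ori(L).as_matrix()[:,2]
    for a in (1.0,): print(plan(handle(a)-.08*z,L).round(3))
E
```

```text
t 5.1 fwd/up/side [188.  158.2  88.3] z [-0.121  0.671 -0.731] F [1.1 0.5 0.1] w -3.987961802129128e-06 j [ 0.32  0.59 -0.27  1.56 -0.6   1.28 -1.06]
585 125.98396832115921 138.08477168786766 132.59466926068993 244.25040104772955
[(1.05, array([ 0.0206, -0.1174,  0.2429])), (1.0, array([ 0.0227, -0.1292,  0.2367])), (0.95, array([ 0.0247, -0.1407,  0.2298]))]
[-9.02450e+01 -1.24159e+02 -8.65670e+01 -3.45000e-01 -8.00000e-03
  1.00000e-03]
```

```bash
python3 - <<'E'
from h import *
z=ori(.4).as_matrix()[:,2]
print(plan(at(195,310,70),.4).round(3)); print(plan(handle(.995)-.06*z,.4).round(3))
E
```

```text
[-2.01310e+01 -9.97340e+01 -1.07926e+02 -3.45000e-01 -8.00000e-03
  1.00000e-03]
[-9.04090e+01 -1.16084e+02 -6.80610e+01 -3.45000e-01 -8.00000e-03
  1.00000e-03]
```

>>> {"api": "step_arm", "payload": {
  "moves": [
    [-5, -25, -27, -0.08, 0, 0, 50],
    [-10, -50, -54, -0.17, 0, 0, 50],
    [-15, -75, -81, -0.25, 0, 0, 50],
    [-20, -100, -108, -0.345, -0.008, 0, 50],
    [-50, -108, -90, -0.345, -0.008, 0, 50],
    [-75, -113, -75, -0.345, -0.008, 0, 50],
    [-90, -116, -68, -0.345, -0.008, 0, 50],
    [-90, -116, -68, -0.345, -0.008, 0, 50]
  ]
}}

```text
clock: 5.95
tcp_pos: [0.538, 0.0888, 0.3717]
orientation: [-2.727, -0.248, 0.059]
contact_force: [0.8, -1.2, -0.8]
grip_width: 0.0503
gripper_force: 0.0
```

```bash
python3 - <<'E'
from h import *
show();z=ori(.4).as_matrix()[:,2]
print(plan(handle(.995)+.018*z,.4).round(3))
f=r.grab_frame("wrist");cv2.imwrite("pics/w3.png",f["image"][:,:,::-1])
E
```

```text
t 5.95 fwd/up/side [148.5 286.7  -3.1] z [-0.077  0.386 -0.919] F [ 0.8 -1.2 -0.8] w 0.05034951524229637 j [ 0.15  0.22 -0.23  1.66 -0.36  1.33 -1.37]
[ 3.7070e+00  5.2020e+00  7.0944e+01 -5.0000e-03  9.0000e-03  6.0000e-03]
```

View pics/w3.png

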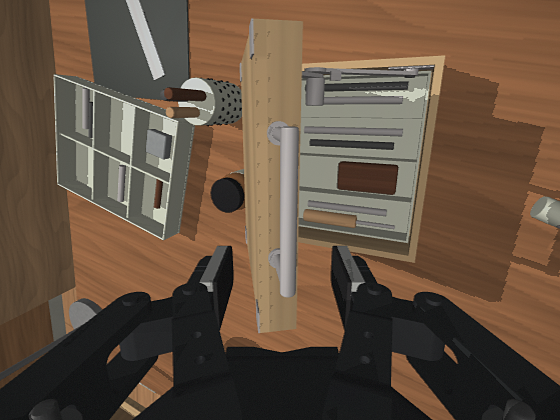

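The bar lies at x≈288, midway between the pads at (230,270) and (340,270). Advance and close gently.

>>> {"api": "step_arm", "payload": {
  "moves": [
    [1, 2, 15, 0, 0, 0, 50],
    [2, 4, 30, 0, 0, 0, 50],
    [3, 4, 45, 0, 0, 0, 50],
    [3, 4, 60, 0, 0, 0, 50],
    [3, 4, 70, 0, 0, 0, 50],
    [3, 4, 70, 0, 0, 0, 50],
    [3, 4, 70, 0, 0, 0, 30],
    [3, 4, 70, 0, 0, 0, 20]
  ],
  "grip_force": 30
}}

```text
clock: 6.8
tcp_pos: [0.5393, 0.1122, 0.3066]
orientation: [-2.727, -0.246, 0.055]
contact_force: [-0.5, -0.1, 0.4]
grip_width: 0.0217
gripper_force: 0.0
```

>>> {"api": "step_arm", "payload": {
  "moves": [
    [0, 0, 0, 0, 0, 0, 16],
    [0, 0, 0, 0, 0, 0, 12],
    [0, 0, 0, 0, 0, 0, 8],
    [0, 0, 0, 0, 0, 0, 4],
    [0, 0, 0, 0, 0, 0, 4],
    [0, 0, 0, 0, 0, 0, 4]
  ],
  "grip_force": 35
}}

```text
clock: 7.4
tcp_pos: [0.5389, 0.1124, 0.3064]
orientation: [-2.727, -0.246, 0.056]
contact_force: [-0.2, -1.9, 6.0]
grip_width: 0.0107
gripper_force: 34.5
```

```bash
python3 - <<'E'
from h import *
show();o=r.get_obs();z=R.from_rotvec(o["orientation"]).as_matrix()[:,2]
g=o["tcp_pos"]-.019*z-H;f,u=-g@E*1000,g[2]*1000
print(f,u,np.hypot(f,u),np.hypot(270,17.5),"a",np.arctan2(u,f)-np.arctan2(17.5,270))
a0=np.arctan2(u,f)-np.arctan2(17.5,270)
q=R.from_rotvec(o["orientation"])
for a in np.linspace(a0,0,14): print(round(a,3),(q.inv().apply(handle(a)-handle(a0))*1000).round(1))
E
```

```text
t 7.4 fwd/up/side [125.4 221.4   1.8] z [-0.074  0.387 -0.919] F [-0.2 -1.9  6. ] w 0.010687601794197758 j [ 0.12  0.26 -0.25  1.76 -0.37  1.18 -1.36]
132.85420423132973 238.87805510153416 273.33672419020365 270.56653525519374 a 0.9985124597940441
0.999 [0. 0. 0.]
0.922 [-0.1 20.6  2.9]
0.845 [-0.2 40.9  7.4]
0.768 [-0.2 60.7 13.4]
0.691 [-0.3 80.1 21. ]
0.614 [-0.3 98.8 30. ]
0.538 [ -0.3 116.8  40.4]
0.461 [ -0.4 133.9  52.1]
0.384 [ -0.4 150.1  65.2]
0.307 [ -0.4 165.2  79.4]
0.23 [ -0.3 179.2  94.8]
0.154 [ -0.3 192.  111.2]
0.077 [-2.000e-01  2.035e+02  1.285e+02]
0.0 [-2.000e-01  2.136e+02  1.466e+02]
```

>>> {"api": "step_arm", "payload": {
  "moves": [
    [0, 3, 0, 0, 0, 0, 4],
    [0, 8, 1, 0, 0, 0, 4],
    [0, 14, 2, 0, 0, 0, 4],
    [0, 21, 3, 0, 0, 0, 4],
    [0, 27, 4, 0, 0, 0, 4],
    [0, 33, 5.5, 0, 0, 0, 4],
    [0, 38, 6.5, 0, 0, 0, 4],
    [0, 41, 7.4, 0, 0, 0, 4]
  ],
  "grip_force": 50
}}

```text
clock: 8.2
tcp_pos: [0.5449, 0.0781, 0.2828]
orientation: [-2.726, -0.246, 0.057]
contact_force: [0.6, -1.0, 5.5]
grip_width: 0.0102
gripper_force: 51.4
```

```bash
cat > chk.py <<'E'
from h import *
show();o=r.get_obs();q=R.from_rotvec(o["orientation"]);z=q.as_matrix()[:,2]
g=o["tcp_pos"]-.019*z-H;f,u=-g@E*1000,g[2]*1000
a0=np.arctan2(u,f)-np.arctan2(17.5,270);print("r",np.hypot(f,u),"a",a0, "gf",o["gripper_force"])
for a in np.linspace(a0,0,10): print(round(a,3),(q.inv().apply(handle(a)-handle(a0))*1000).round(1))
E
python3 chk.py
```

```text
t 8.2 fwd/up/side [160.2 197.8   1.9] z [-0.075  0.388 -0.919] F [ 0.6 -1.   5.5] w 0.010217629733524119 j [ 0.16  0.3  -0.23  1.77 -0.37  1.17 -1.29]
r 272.85052408974093 a 0.8442131392990276 gf 51.4321893453598
0.844 [0. 0. 0.]
0.75 [-0.1 24.2  7.6]
0.657 [-0.1 47.6 17.4]
0.563 [-0.1 70.  29.3]
0.469 [-0.1 91.1 43.3]
0.375 [-1.000e-01  1.109e+02  5.920e+01]
0.281 [-1.000e-01  1.291e+02  7.690e+01]
0.188 [ -0.  145.5  96.3]
0.094 [1.000e-01 1.601e+02 1.170e+02]
0.0 [  0.2 172.6 139.1]
```

>>> {"api": "step_arm", "payload": {
  "moves": [
    [0, 5, 1.5, 0, 0, 0, 4],
    [0, 12, 3.6, 0, 0, 0, 4],
    [0, 18, 5.5, 0, 0, 0, 4],
    [0, 24, 7.6, 0, 0, 0, 4],
    [0, 30, 10, 0, 0, 0, 4],
    [0, 36, 12.3, 0, 0, 0, 4],
    [0, 42, 15, 0, 0, 0, 4],
    [0, 47.6, 17.4, 0, 0, 0, 4]
  ]
}}

```text
clock: 9.0
tcp_pos: [0.5513, 0.0419, 0.2475]
orientation: [-2.726, -0.246, 0.057]
contact_force: [3.9, 4.0, -0.0]
grip_width: 0.0103
gripper_force: 51.4
```

```bash
python3 chk.py; python3 - <<'E'
from h import *
cv2.imwrite("pics/s3.png",r.grab_frame("scene")["image"][:,:,::-1])
E
```

```text
t 9.0 fwd/up/side [197.  162.5   1.9] z [-0.075  0.387 -0.919] F [ 3.9  4.  -0. ] w 0.010264266623364073 j [ 0.21  0.35 -0.21  1.78 -0.36  1.13 -1.21]
r 272.3939105160689 a 0.6570942273220056 gf 51.391891837120056
0.657 [0. 0. 0.]
0.584 [-0.  17.5  9.1]
0.511 [-0.  34.3 19.5]
0.438 [-0.  50.3 31.1]
0.365 [-0.  65.5 43.8]
0.292 [ 0.  79.6 57.5]
0.219 [ 0.1 92.7 72.3]
0.146 [1.000e-01 1.047e+02 8.800e+01]
0.073 [  0.2 115.5 104.5]
0.0 [  0.3 125.1 121.8]
```

View pics/s3.png

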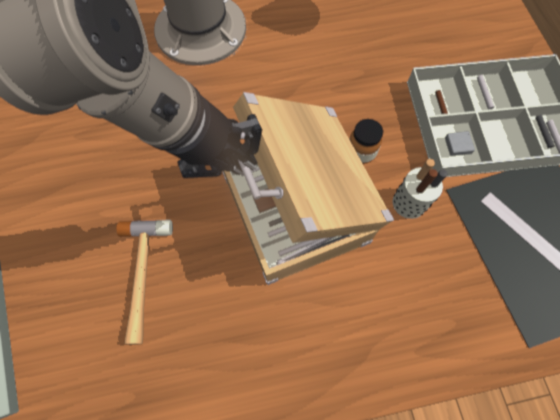

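The gripper holds the bar at (255,175) and the lid is following down; the mallet is clear. Continue.

>>> {"api": "step_arm", "payload": {
  "moves": [
    [0, 4, 2, 0, 0, 0, 4],
    [0, 9, 4.5, 0, 0, 0, 4],
    [0, 13, 6.7, 0, 0, 0, 4],
    [0, 17.5, 9.1, 0, 0, 0, 4],
    [0, 22, 11.7, 0, 0, 0, 4],
    [0, 26, 14.2, 0, 0, 0, 4],
    [0, 30, 16.8, 0, 0, 0, 4],
    [0, 34.3, 19.5, 0, 0, 0, 4]
  ]
}}

```text
clock: 9.85
tcp_pos: [0.5555, 0.0182, 0.2164]
orientation: [-2.727, -0.246, 0.057]
contact_force: [3.5, 0.7, 1.3]
grip_width: 0.0101
gripper_force: 50.7
```

```bash
python3 chk.py
```

```text
t 9.85 fwd/up/side [221.  131.4   1.9] z [-0.075  0.387 -0.919] F [3.5 0.7 1.3] w 0.010141882443864322 j [ 0.24  0.39 -0.2   1.8  -0.36  1.09 -1.16]
r 272.758417195371 a 0.5127628871630506 gf 50.747897028923035
0.513 [0. 0. 0.]
0.456 [-0.  12.6  8.9]
0.399 [ 0.  24.6 18.5]
0.342 [ 0.  36.1 28.8]
0.285 [ 0.  47.  39.7]
0.228 [ 0.1 57.2 51.3]
0.171 [ 0.1 66.8 63.3]
0.114 [ 0.2 75.6 76. ]
0.057 [ 0.2 83.8 89.1]
0.0 [  0.3  91.1 102.6]
```

>>> {"api": "step_arm", "payload": {
  "moves": [
    [0, 4, 2.8, 0, 0, 0, 4],
    [0, 8.5, 6, 0, 0, 0, 4],
    [0, 12.6, 8.9, 0, 0, 0, 4],
    [0, 16.7, 12, 0, 0, 0, 4],
    [0, 20.7, 15.2, 0, 0, 0, 4],
    [0, 24.6, 18.5, 0, 0, 0, 4],
    [0, 30.5, 23.6, 0, 0, 0, 4],
    [0, 36.1, 28.8, 0, 0, 0, 4]
  ]
}}

```text
clock: 10.65
tcp_pos: [0.5592, -0.0034, 0.1754]
orientation: [-2.727, -0.246, 0.057]
contact_force: [4.1, -0.5, 1.0]
grip_width: 0.0102
gripper_force: 50.4
```

```bash
python3 chk.py
```

```text
t 10.65 fwd/up/side [243.   90.4   1.8] z [-0.075  0.387 -0.919] F [ 4.1 -0.5  1. ] w 0.010180977265796169 j [ 0.26  0.45 -0.19  1.81 -0.36  1.03 -1.1 ]
r 272.7282086958892 a 0.34189402965948457 gf 50.35400032997131
0.342 [0. 0. 0.]
0.304 [0.  7.3 7.2]
0.266 [ 0.  14.4 14.7]
0.228 [ 0.1 21.1 22.5]
0.19 [ 0.1 27.6 30.5]
0.152 [ 0.1 33.7 38.7]
0.114 [ 0.1 39.5 47.2]
0.076 [ 0.2 45.  55.8]
0.038 [ 0.2 50.2 64.7]
0.0 [ 0.3 55.  73.8]
```

>>> {"api": "step_arm", "payload": {
  "moves": [
    [0, 3, 3, 0, 0, 0, 4],
    [0, 7.3, 7.2, 0, 0, 0, 4],
    [0, 11, 11, 0, 0, 0, 4],
    [0, 14.4, 14.7, 0, 0, 0, 4],
    [0, 17.8, 18.6, 0, 0, 0, 4],
    [0, 21.1, 22.5, 0, 0, 0, 4],
    [0, 24.4, 26.5, 0, 0, 0, 4],
    [0, 27.6, 30.5, 0, 0, 0, 4]
  ]
}}

```text
clock: 11.45
tcp_pos: [0.5613, -0.0157, 0.1366]
orientation: [-2.726, -0.247, 0.057]
contact_force: [5.1, 0.2, -0.6]
grip_width: 0.01
gripper_force: 51.2
```

```bash
python3 chk.py
```

```text
t 11.45 fwd/up/side [255.5  51.6   1.7] z [-0.076  0.388 -0.919] F [ 5.1  0.2 -0.6] w 0.010038134000771389 j [ 0.28  0.5  -0.19  1.83 -0.36  0.97 -1.06]
r 271.89817266944084 a 0.1920644648988979 gf 51.19631052017212
0.192 [0. 0. 0.]
0.171 [0.  3.5 4.6]
0.149 [0.  6.9 9.3]
0.128 [ 0.  10.2 14. ]
0.107 [ 0.1 13.4 18.8]
0.085 [ 0.1 16.5 23.7]
0.064 [ 0.1 19.5 28.6]
0.043 [ 0.1 22.4 33.6]
0.021 [ 0.2 25.2 38.7]
0.0 [ 0.2 27.8 43.8]
```

>>> {"api": "step_arm", "payload": {
  "moves": [
    [0, 3, 4, 0, 0, 0, 4],
    [0, 6.2, 8.3, 0, 0, 0, 4],
    [0, 9.2, 12.5, 0, 0, 0, 4],
    [0, 12, 16.6, 0, 0, 0, 4],
    [0, 14.5, 20.5, 0, 0, 0, 4],
    [0, 17, 24.5, 0, 0, 0, 4],
    [0, 19.5, 28.6, 0, 0, 0, 4],
    [0, 21.5, 32, 0, 0, 0, 4]
  ]
}}

```text
clock: 12.25
tcp_pos: [0.5625, -0.0228, 0.0988]
orientation: [-2.726, -0.247, 0.057]
contact_force: [4.2, 2.7, 0.3]
grip_width: 0.0104
gripper_force: 50.2
```

```bash
python3 chk.py
```

```text
t 12.25 fwd/up/side [262.7  13.8   1.7] z [-0.075  0.387 -0.919] F [4.2 2.7 0.3] w 0.010371612342809082 j [ 0.29  0.56 -0.19  1.84 -0.36  0.91 -1.02]
r 271.96039178712135 a 0.050358611289226196 gf 50.18452763557434
0.05 [0. 0. 0.]
0.045 [0.  0.7 1.3]
0.039 [0.  1.5 2.6]
0.034 [0.  2.2 4. ]
0.028 [0.  3.  5.3]
0.022 [0.  3.7 6.6]
0.017 [0.  4.4 8. ]
0.011 [0.  5.1 9.3]
0.006 [ 0.   5.8 10.6]
0.0 [ 0.1  6.5 12. ]
```

>>> {"api": "step_arm", "payload": {
  "moves": [
    [0, 0.8, 1.5, 0, 0, 0, 4],
    [0, 1.6, 3, 0, 0, 0, 4],
    [0, 2.5, 4.5, 0, 0, 0, 4],
    [0, 3.3, 6, 0, 0, 0, 4],
    [0, 4.2, 7.5, 0, 0, 0, 4],
    [0, 5, 9, 0, 0, 0, 4],
    [0, 5.8, 10.5, 0, 0, 0, 4],
    [0, 6.5, 12, 0, 0, 0, 4]
  ]
}}

```text
clock: 13.05
tcp_pos: [0.5628, -0.0238, 0.0881]
orientation: [-2.724, -0.248, 0.057]
contact_force: [-5.5, -2.6, 31.6]
grip_width: 0.0103
gripper_force: 53.0
```

```bash
python3 chk.py|head -2
```

```text
t 13.05 fwd/up/side [263.7   3.1   1.8] z [-0.076  0.389 -0.918] F [-5.5 -2.6 31.6] w 0.010263359461311818 j [ 0.29  0.58 -0.19  1.84 -0.36  0.9  -1.01]
r 272.0293452684156 a 0.01097565777110053 gf 53.03453743457794
```

The lid is on its stop, with 31 N pressing up. Relax to a light load, then open a little.

>>> {"api": "step_arm", "payload": {
  "moves": [
    [0, -0.4, -0.8, 0, 0, 0, 4],
    [0, -0.4, -1, 0, 0, 0, 4],
    [0, -0.4, -1, 0, 0, 0, 4]
  ]
}}

```text
clock: 13.35
tcp_pos: [0.5628, -0.0239, 0.0883]
orientation: [-2.725, -0.247, 0.057]
contact_force: [0.8, 0.8, 13.2]
grip_width: 0.0102
gripper_force: 50.9
```

>>> {"api": "step_arm", "payload": {
  "moves": [
    [0, 0, 0, 0, 0, 0, 14],
    [0, 0, 0, 0, 0, 0, 18],
    [0, 0, 0, 0, 0, 0, 22],
    [0, 0, 0, 0, 0, 0, 24],
    [0, 0, 0, 0, 0, 0, 24],
    [0, 0, 0, 0, 0, 0, 24]
  ]
}}

```text
clock: 13.95
tcp_pos: [0.5624, -0.0244, 0.0864]
orientation: [-2.727, -0.247, 0.058]
contact_force: [0.3, 0.4, 0.3]
grip_width: 0.0241
gripper_force: 0.0
```

```bash
python3 chk.py|head -2;python3 - <<'E'
from h import *
f=r.grab_frame("wrist");cv2.imwrite("pics/w4.png",f["image"][:,:,::-1])
W=pts(r.grab_frame("scene"));d=W-H;fw=-(d@E)*1000;s=d@S*1000
for lo in(20,80,140,190):
    k=(fw>lo)&(fw<lo+30)&(s>60)&(s<120);print(lo,np.nanmedian(W[k][:,2]))
E
```

```text
t 13.95 fwd/up/side [264.2   1.4   1.3] z [-0.076  0.387 -0.919] F [0.3 0.4 0.3] w 0.02405421449633622 j [ 0.29  0.58 -0.19  1.84 -0.36  0.89 -1.01]
r 272.33718376385525 a 0.004752199967003476 gf 0.0
20 0.12035858635375088
80 0.1204436131067609
140 0.12059659942122795
190 0.1206043915120848
```

View pics/w4.png

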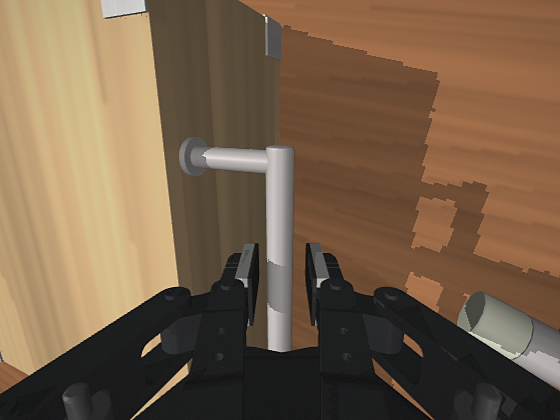

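The lid is level at 0.1205 m, which is shut. The pads at (250,280) and (315,280) are clear of the bar at (280,270) on both sides. Retreat along the tool axis.

>>> {"api": "step_arm", "payload": {
  "moves": [
    [0, 0, -6, 0, 0, 0, 24],
    [0, 0, -15, 0, 0, 0, 24],
    [0, 0, -28, 0, 0, 0, 24],
    [0, 0, -45, 0, 0, 0, 24],
    [0, 0, -70, 0, 0, 0, 24],
    [0, 0, -100, 0, 0, 0, 24],
    [0, 0, -120, 0, 0, 0, 24],
    [0, 0, -120, 0, 0, 0, 24]
  ]
}}

```text
clock: 14.85
tcp_pos: [0.5738, -0.0732, 0.2007]
orientation: [-2.73, -0.245, 0.048]
contact_force: [0.1, -0.7, -0.1]
grip_width: 0.0241
gripper_force: 0.0
```

```bash
python3 - <<'E'
from h import *
show()
W=pts(r.grab_frame("scene"));d=W-H;fw=-(d@E)*1000;s=d@S*1000
for lo in(20,190):
    k=(fw>lo)&(fw<lo+30)&(s>60)&(s<120);print(lo,np.nanmedian(W[k][:,2]))
print(r.hand_in())
E
```

```text
t 14.85 fwd/up/side [314.3 115.7   4.1] z [-0.068  0.385 -0.92 ] F [ 0.1 -0.7 -0.1] w 0.024133037768249824 j [ 0.34  0.46 -0.16  1.72 -0.33  1.14 -1.03]
20 0.12033509969681638
190 0.12079734432853989
the job is handed in; nothing more can be done
None
```

The stay's lock is broken, the lid was lowered by its handle until shut and released, and the job was handed in at about 15 s; the arm never went near the mallet, jar or tool cup.

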